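# Start and close the wing knob of a denture flask clamp

## Robot

A 6-joint arm with a two-finger parallel gripper is mounted at the origin on the work surface. World frame = base frame: x ahead of the robot, y to its left, z up, the work surface at z = 0. Lengths are in m, angles in degrees, forces in N, time in s.
With the tool pointing down it reaches from about 0.4 to 0.825 m from the base axis. Payload 7 kg.
Tool frame: the origin (TCP) lies midway between the tips of the shut fingers; the grasp point (between the pads) lies 19 mm behind it; z points along the fingers, y is the direction in which the jaws open and shut (so a half turn about z gives the same grasp; the last joint's range is limited). The gripper opens to 88 mm and grips with 3 to 60 N. Pads are 19 mm wide; open, the fingers measure 130 mm over their backs; the gripper's body (78 mm by 193 mm) begins 47 mm behind the grasp point.
Start: joints at [-53.967, 20.546, 0.682, 0, -70.136, -16.507], TCP at [0.226, -0.636, 0.227] pointing down, gripper open.
Joint ranges: [-176.03, 176.03], [-82.01, 121.73], [-58.28, 71.71], [-173.87, 95.51], [-174.79, -0.11], [-173.66, 173.66]. Speed limits (degrees/s): [136.94, 136.94, 172.46, 180, 180, 180].

## Interface

Orientations are given as [roll, pitch, yaw] about the fixed x, y, z axes, in that order (R = Rz(yaw) Ry(pitch) Rx(roll)).
In Python, from plant import ctrl gives the robot as it stands. The module is installed in compiled form; this text tells all that it offers.
- The arm moves only by the tool arm_command, never from a script. Its argument "targets" is a list that holds one entry, the list of rows, each a list of 7 numbers: the turn, a rotation vector about the world's x, y, z in rad, then the shift along the world's x, y, z in cm, then the opening, from 0 (shut) to 1 (fully open). A call has 1 to 8 rows; each row is the pose to reach, as a shift and turn from the pose commanded when the call began; what a row does not reach only later rows make up. A row lasts 1/12 s, in which the tool goes at most 41.7 mm and 7.16 degrees, less where a joint would pass 70% of its speed; a pose out of reach is approached as far as the arm can. A call with a gripper value outside its range is refused whole. The fingers move at their own pace and stop on an object; the grip force is fixed at half the most. Time passes only in rows, so rows that repeat a pose let the fingers close. It gives the time, the measured TCP pose, the force and the opening at its end, in the units of the state.
- ctrl.get_obs(): the state, without advancing time (a new reading comes with each control period).
- ctrl.snapshot(name): name is "side" or "top" or "wrist"; returns the picture (480x640x3 uint8, blue, green, red); there is no depth.
- ctrl.camera_model(name): a dict with "K" (3x3 intrinsics, pixels), "distortion" ([k1, k2, p1, p2, k3] as OpenCV has them; the pictures are not rectified), "xyz" and "rotation" of the camera in the world. Camera axes: x right, y up, looking along -z (the intrinsics and any distortion apply to the point x, -y, -z); pixel columns grow to the right and rows downward; lengths in m; the calibration is good to about 2 mm. A picture is of the moment at which its call begins: read the wrist's pose just before it. camera_model takes no time and is no camera call; for the wrist camera it gives the pose at the moment of the call.
- ctrl.close_job(): hands the job in, once; it reports no verdict.
The state is a dict: "clock": time; "joint_pos": joint angles; "qvel": joint speeds; "tau": joint torques, N m; "tool_pos": TCP position; "orientation": TCP orientation; "force": force on the tool from outside, world axes, zero at the start; "moment": the same for the moment, N m; "opening": finger opening in m.
Only numpy, scipy, OpenCV 4.12 (cv2) and the standard library are available. Lean on these libraries where they do the work, as an engineer would, in place of code of your own. Each camera call takes 0.05 s, during which the arm holds its last target. There are 200 camera calls.

## Task

Close the denture flask clamp: its wing knob is only standing loose on the threaded post. Without lifting the knob or forcing it, first turn it gently backwards (anticlockwise from above) until the thread clicks and the knob drops, then turn it forwards (clockwise) until it comes up gently against its stop and has drawn the clamp bar down over the flasks. Let go of it and leave the other things on the bench where they are.

Things in the scene. Friction and masses are not known exactly. Their poses are not given: they have to be found in the camera images.
- clamp: Flask clamp fixed to the bench: grey base plate 110 x 250 x 12 mm, a brass denture flask (72 x 62 mm, top 53.5 mm high) at each end, the threaded post in its centre, and over both flasks an aluminium clamp bar 64 x 220 x 10 mm on springs, its top 67 mm above the bench. Origin: centre of the base's underside, on the bench and on the post's vertical axis; y runs along the 250 mm side, z up.
- post: Steel post fixed upright through the clamp bar, with a coarse right-hand three-start thread 46 mm across, top 89 mm above the bench, all under the knob. Origin on its axis at bench height, z up. Its yaw does not tell where the thread starts. More than 50 N on it damages it: about 0.5 N m of turning, or holding the knob up as it sinks. Turned forwards before the click, it meets a wall.
- knob: Wing knob, about 0.2 kg: round black cap 61 mm across its ribs, 32 mm high; on top an upright aluminium wing, 56 mm long along the knob's x, 14 mm wide along y, from 32 to 61 mm above the underside. Origin: centre of the underside, on its axis, z up. Underside 76.5 mm above the bench at the start, 67 mm after the click, about 64 mm when home. Some 1.5 mm of play sideways.
- wing (a point): Centre of the top edge of the knob's wing, 61 mm above the knob's underside; axes as the knob's.
- cast: Loose plaster dental cast, 60 x 64 x 32 mm, bystander. Origin: centre of the underside.
- bowl: Loose dark rubber mixing bowl, 100 mm across, 60 mm high, bystander. Origin: centre of the underside.
- wax_knife: Loose plaster spatula with a wooden handle and broad steel blade, 170 mm long, lying flat, bystander. Origin near its middle, on the bench.
- jar: Loose amber glass jar with a white cap, 52 mm across, 70 mm high, bystander. Origin: centre of the underside.
- seat (a point): Point on the post's axis at the top of the raised clamp bar, 67 mm above the bench: where the knob lands. Turned back (anticlockwise) the knob slides level 20 to 75 degrees, then drops 9.5 mm by its own weight (the click); 15 to 20 degrees further a wall stops it. Forwards it goes free, then sinks 5 mm per quarter turn, 3 mm in all, against 5 N of springs; hard stop 70 to 105 degrees on.
Not all that is in view belongs to the job. There is more than one size of the knob; the one meant has the size given above.

How it is judged (in metres and radians):
On the way, in this order (a step that is already met when the one before it is completed fails the run):
1. the knob has been turned back until it dropped onto the clamp bar, the bar still up (z of knob in the frame of clamp between 0.0657 and 0.0695 m), for 0.2 s.
2. the knob has been turned forwards until it is home and has drawn the bar down (z of knob in the frame of clamp below 0.0647 m), for 0.2 s.
At the end, for the whole second after the job is handed in: The knob is threaded home on the post and on its axis (within 4 mm), upright (within 0.06 rad), at rest, its underside less than 64.7 mm above the clamp's underside (so that the clamp bar is held down), and nothing touches it but the clamp and post (z of knob in the frame of clamp below 0.0647 m and horizontal distance between knob and post below 0.004 m and angle between knob's own z axis and vertical below 0.06 rad and linear speed of knob below 0.01 m/s).
It fails at once if the knob is forced: more than 50 N between the knob and the threaded post (contact force between knob and post above 50 N).
It fails at once if the knob is lifted (its underside more than 80.5 mm above the clamp's underside) (z of knob in the frame of clamp above 0.0805 m).
It fails at once if a bystander is moved by more than 15 mm (distance of any of cast, bowl, wax_knife, jar from where it was at the start of the episode above 0.015 m).
It also fails if it takes over 72 s, if anything falls off the work surface, if the arm or the gripper's body presses on something with over 40 N, if the wrist force passes 120 N, or if a joint passes its speed limit or range.

## Working session

There is one attempt and no reset: what is moved stays moved. The work goes in short steps, Python scripts to look and compute and a tool call to move; the robot and the scene stay as the last step left them, time stands still between calls to the robot, and variables do not carry over. Pictures are saved under pics/ and viewed, about 8 in all and at most 12, crops included, and the job is handed in when it is done.

Besides the shell and the picture viewer there is one more tool, called after ">>>" as name([rows], argument=value, ...), one row to a line, values as JSON. arm_command: Moves the arm, as the interface text tells. Its arguments: {"type":"object","properties":{"targets":{"type":"array","items":{"type":"array","items":{"type":"array","items":{"type":"number"}}}}},"required":["targets"]}

```bash
mkdir -p pics; python3 - <<'E'
from plant import ctrl
import cv2
for n in("side","top"):
    cv2.imwrite(f"pics/{n}0.png",ctrl.snapshot(n))
    m=ctrl.camera_model(n);print(n,m)
print(ctrl.get_obs())
E
```

```text
side {'K': array([[444.99072229,   0.        , 316.71577178],
       [  0.        , 444.99072229, 239.05520204],
       [  0.        ,   0.        ,   1.        ]]), 'distortion': array([0.01353566, 0.        , 0.        , 0.        , 0.        ]), 'xyz': array([0.12432607, 0.67310003, 0.74858146]), 'rotation': array([  48.6216716 ,    0.89860458, -142.21342616])}
top {'K': array([[459.23510394,   0.        , 329.41077851],
       [  0.        , 459.23510394, 232.64264368],
       [  0.        ,   0.        ,   1.        ]]), 'distortion': array([-0.03802435,  0.        ,  0.        ,  0.        ,  0.        ]), 'xyz': array([0.38200315, 0.07511715, 1.0706516 ]), 'rotation': array([ 12.60679622,  -0.13189252, -84.67336977])}
{'clock': 0.1, 'joint_pos': array([-5.39666443e+01,  2.05886655e+01,  6.38781928e-01, -1.69795455e-02,
       -7.01356206e+01, -1.65052094e+01]), 'qvel': array([-0.03004246, -0.12545021,  0.11421957,  0.04518109,  0.11753475,
       -0.02565117]), 'tau': array([-7.21953729e-04, -5.84164131e+01,  2.93750381e+01,  7.01531768e+00,
        1.01910697e-02, -5.89268257e-05]), 'tool_pos': array([ 0.22543784, -0.63577831,  0.22570186]), 'orientation': array([ 1.79913484e+02, -8.98919938e-03, -1.60477628e+02]), 'force': array([-0.1785096 ,  0.12903444, -0.51572809]), 'moment': array([ 0.01560507, -0.01667495,  0.00304565]), 'opening': 0.08783425413915256}
```

View pics/top0.png

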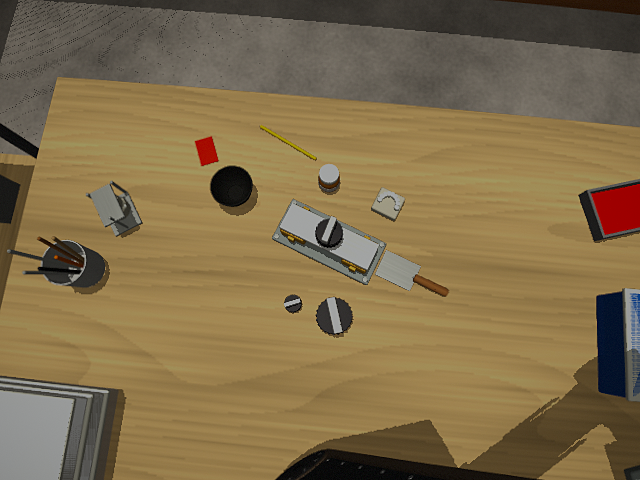

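View pics/side0.png

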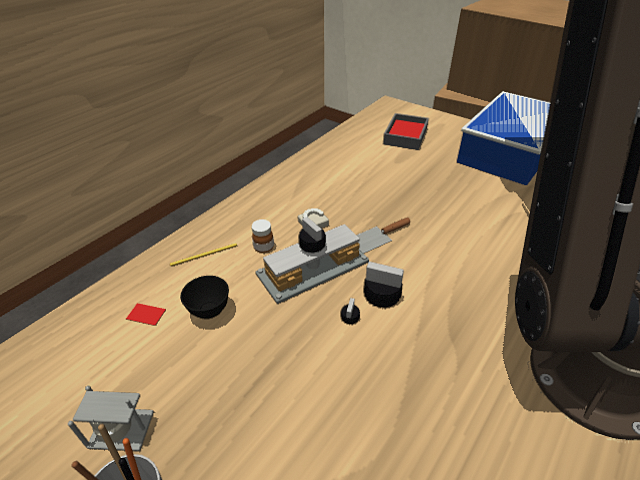

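Top view: three knobs, at (329,233) on the clamp, at (292,303) small and at (334,316) large. The one on the clamp post fits; I'll check its size with a crop and measurement.

```bash
cat > h.py <<'E'
import numpy as np,cv2
from scipy.spatial.transform import Rotation as R
from plant import ctrl
def ray(m,uv):
    p=cv2.undistortPoints(np.array(uv,float).reshape(-1,1,2),m["K"],np.array(m["distortion"])).reshape(-1,2)
    d=np.c_[p[:,0],-p[:,1],-np.ones(len(p))]
    return d@R.from_euler("xyz",m["rotation"],degrees=True).as_matrix().T
def onplane(m,uv,z):
    d=ray(m,uv);c=np.array(m["xyz"]);return c+d*((z-c[2])/d[:,2])[:,None]
def rect(pts):  # centre, long, short, yaw of long axis
    (c,(w,h),a)=cv2.minAreaRect((pts[:,:2]*1000).astype(np.float32))
    if w<h:w,h,a=h,w,a+90
    return np.round(c,1),round(w,1),round(h,1),round((a+90)%180-90,1)
def meas(im,m,seed,thr,z,win):
    g=im.min(axis=2);x,y=seed
    M=np.zeros(g.shape,np.uint8);M[y-win:y+win,x-win:x+win]=255
    b=((g>thr)*255).astype(np.uint8)&M
    return b
E
python3 - <<'E'
from h import *
im=cv2.imread("pics/top0.png");m=ctrl.camera_model("top")
hsv=cv2.cvtColor(im,cv2.COLOR_BGR2HSV)
dark=(hsv[...,2]<75).astype(np.uint8)
for s,z in(((329,233),.1085),((292,303),.02),((334,316),.04)):
    M=np.zeros_like(dark);cv2.circle(M,s,24,1,-1)
    p=np.argwhere(dark&M)[:,::-1]
    q=cv2.convexHull(p.astype(np.int32)).reshape(-1,2)
    P=onplane(m,q,z);print(s,cv2.minEnclosingCircle((P[:,:2]*1000).astype(np.float32)),rect(P))
# bar corners: low-saturation region
g=((hsv[...,1]<45)&(hsv[...,2]>90)).astype(np.uint8)
M=np.zeros_like(g);cv2.circle(M,(329,236),62,1,-1)
c=cv2.resize(im[190:345,260:460],None,fx=4,fy=4,interpolation=cv2.INTER_CUBIC)[:600,:800]
cv2.imwrite("pics/crop1.png",c)
E
```

```text
(329, 233) ((585.1578369140625, 97.29611206054688), 43.542823791503906) (array([588.4,  95.3]), 79.6, 68.9, -23.0)
(292, 303) ((444.9949035644531, 162.68003845214844), 20.555660247802734) (array([444.5, 162.6]), 38.7, 38.3, -84.6)
(334, 316) ((425.1843566894531, 67.17790222167969), 41.19660949707031) (array([424.9,  66.6]), 80.0, 79.7, -31.0)
```

View pics/crop1.png

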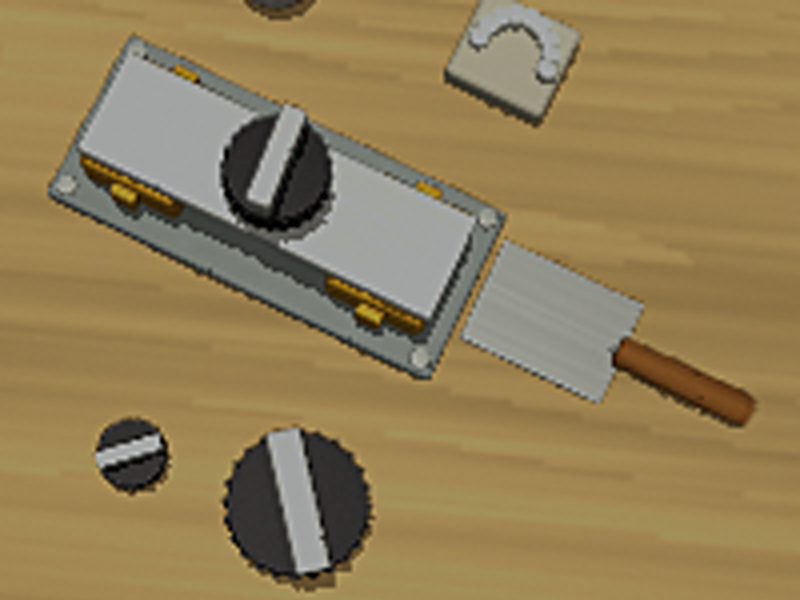

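Crop: the clamp knob (276,170) has its wing top from about (295,107) to (258,200). The small knob at (132,455) is 39 mm, the large one at (298,505) 80 mm; both are decoys lying on the bench. Now the numbers.

```bash
python3 - <<'E'
from h import *
m=ctrl.camera_model("top")
f=lambda c:(np.array(c,float)+.5)/4-.5+[260,190]
B=onplane(m,f([(134,36),(505,213),(432,378),(50,195)]),.012);print("base",rect(B),B[:,:2].mean(0))
T=onplane(m,f([(79,152),(133,57),(476,213),(428,317)]),.067);print("bar",rect(T))
W=onplane(m,f([(283,104),(306,112),(270,204),(247,193)]),.1375);print("wing",rect(W),W[:,:2].mean(0))
C=onplane(m,f([(221,170),(331,172),(278,115),(278,226)]),.1085);print("cap",C[:,:2])
print("wing mid",onplane(m,f([(276,154)]),.1375))
E
```

```text
base (array([599.2,  92.7]), 247.8, 108.7, 69.6) [0.59892171 0.09319256]
bar (array([599.7,  94.3]), 215.5, 64.7, 69.7)
wing (array([599.8,  94.8]), 52.7, 13.2, -15.6) [0.60003267 0.09462397]
cap [[0.59468674 0.12407128]
 [0.59910328 0.06517786]
 [0.62788054 0.09643786]
 [0.56706908 0.09075971]]
wing mid [[0.59946757 0.09488212 0.1375    ]]
```

>>> arm_command([
  [[0, 0, -0.1, 4, 8, 0.4, 1], [0, 0, -0.2, 8, 16, 0.8, 1], [0, 0, -0.3, 12, 24, 1.2, 1], [0, 0, -0.4, 16, 32, 1.6, 1], [0, 0, -0.5, 20, 40, 2, 1], [0, 0, -0.6, 24, 48, 2.4, 1], [0, 0, -0.613, 24, 48, 2.4, 1], [0, 0, -0.613, 24, 48, 2.4, 1]],
])

```text
clock: 0.77
tool_pos: [0.3747, -0.3364, 0.2414]
orientation: [180.0, -0.0, 164.3]
force: [2.1, 0.1, 0.2]
opening: 0.0874
```

>>> arm_command([
  [[0, 0, 0, 22.5, 43, 0, 1], [0, 0, 0, 22.5, 43, 0, 1], [0, 0, 0, 22.5, 43, 0, 1], [0, 0, 0, 22.5, 43, 0, 1], [0, 0, 0, 22.5, 43, 0, 1], [0, 0, 0, 22.5, 43, 0, 1], [0, 0, 0, 22.5, 43, 0, 1], [0, 0, 0, 22.5, 43, 0, 1]],
])

```text
clock: 1.43
tool_pos: [0.5293, -0.0408, 0.2415]
orientation: [180.0, 0.0, 164.4]
force: [0.5, -0.6, 0.6]
opening: 0.0876
```

>>> arm_command([
  [[0, 0, 0, 0, 0, 0, 1]],
])

```text
clock: 1.52
tool_pos: [0.5317, -0.0379, 0.2408]
orientation: [180.0, 0.0, 164.6]
force: [0.2, -0.9, 0.9]
opening: 0.0876
```

>>> arm_command([
  [[0, 0, 0, 6.8, 13.2, 0, 1], [0, 0, 0, 6.8, 13.2, 0, 1], [0, 0, 0, 6.8, 13.2, 0, 1], [0, 0, 0, 6.8, 13.2, 0, 1], [0, 0, 0, 6.8, 13.2, 0, 1], [0, 0, 0, 6.8, 13.2, 0, 1], [0, 0, 0, 6.8, 13.2, 0, 1]],
])

```text
clock: 2.1
tool_pos: [0.5966, 0.0888, 0.2409]
orientation: [-180.0, -0.1, 164.4]
force: [-1.0, -0.3, -0.2]
opening: 0.0878
```

```bash
python3 - <<'E'
from h import *
m=ctrl.camera_model("wrist");print(m);o=ctrl.get_obs();print(o["joint_pos"],o["tool_pos"],o["orientation"])
cv2.imwrite("pics/w1.png",ctrl.snapshot("wrist"))
E
```

```text
{'K': array([[414.9697952 ,   0.        , 317.30021739],
       [  0.        , 414.9697952 , 239.09793958],
       [  0.        ,   0.        ,   1.        ]]), 'distortion': array([-0.0961961,  0.       ,  0.       ,  0.       ,  0.       ]), 'xyz': array([0.51670573, 0.1124008 , 0.39785398]), 'rotation': array([-1.78898892e+01,  2.76450524e-02,  7.44178555e+01])}
[ 2.70076794e+01  1.33769871e+01 -7.49176563e+00 -6.54909826e-03
 -6.92067114e+01 -1.32582505e+02] [0.59658154 0.08884267 0.24086925] [-1.79953443e+02 -5.97053164e-02  1.64422821e+02]
```

View pics/w1.png

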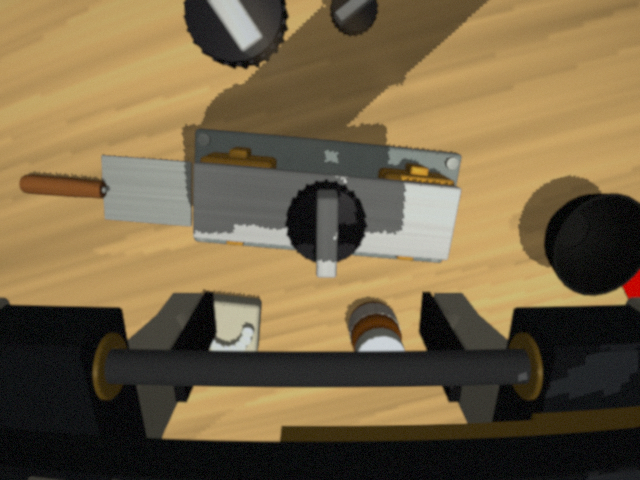

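Wrist view: knob at (326,222), wing along column about 326, rows 190–275, parallel to the jaw faces. j6 is at −133°, which leaves too little range for the forward turn. I'll turn the tool half round (+180°) and refine from this picture.

```bash
python3 - <<'E'
from h import *
im=cv2.imread("pics/w1.png");g=cv2.cvtColor(im,cv2.COLOR_BGR2GRAY).astype(int)
for r in(196,204,215,230,245,258,268,274):print(r,g[r,310:344])
print(g[180:285,326])
E
```

```text
196 [20 15 10 16 24 25 29 47 58 61 67 68 67 65 68 63 66 66 67 67 69 67 65 66
 62 66 59 47 33 35 41 44 54 51]
204 [ 17  15  15  13  22  25  39  69  84  98 102 101 102 105 105 105 105 104
 103 102 102 102 102 105 100  99  91  80  67  55  50  50  47  50]
215 [  2  11  13  13   7  30  45  75  90  95  97 101  96 103 103 104 103 104
 103 102 100 103 100 101 101 101  91  77  60  49  50  47  45  48]
230 [ 14  12  13  12  15  28  50  77  90  96 101 101 103 105 105 103 105 102
 101 102 102 103 102 100 101  97  85  68  44  26  10   1  18  10]
245 [ 31  32  26  28  20  31  53  78  90  96 100  96 100 104 106 101 100 104
 100 101  98 100 100 100 101  90  79  55  34  27  34  33  36  30]
258 [ 45  38  30  31  22  33  59  80  92  99 105 108 103 102 101  98 101  99
 105  99 104 101  98 100  98  88  76  50  41  37  36  43  54  62]
268 [162 162 165 165 159 153 138 150 166 186 192 194 197 201 199 200 201 199
 198 197 197 200 199 192 181 159 150 161 169 170 169 173 169 170]
274 [165 165 164 168 162 152 144 155 171 184 188 193 192 196 198 197 196 196
 194 194 196 195 192 191 177 155 147 156 159 162 161 161 162 161]
[ 32  19  11  11  11  20  16  15  20  33  52  59  62  67  64  63  66  74
  82  95  97 105 104 104 105 103 104 106 104 103 105 104 105 101 104 103
 104 102 103 104 105 105 103 104 104 104 103 103 104 105 105 104 104 104
 103  98  99 103 100  99 102 103 105 103 102 100 101 101 102 102 101 101
 102 103 103 101 104 100 101 106 124 160 188 200 202 202 201 200 201 199
 199 202 198 200 196 191 180 168 160 159 155 154 152 151 154]
```

>>> arm_command([
  [[0, 0, 0.12, 0, 0, 0, 1], [0, 0, 0.24, 0, 0, 0, 1], [0, 0, 0.36, 0, 0, 0, 1], [0, 0, 0.48, 0, 0, 0, 1], [0, 0, 0.6, 0, 0, 0, 1], [0, 0, 0.72, 0, 0, 0, 1], [0, 0, 0.84, 0, 0, 0, 1], [0, 0, 0.96, 0, 0, 0, 1]],
])

```text
clock: 2.82
tool_pos: [0.5966, 0.0877, 0.2419]
orientation: [-180.0, 0.0, -140.3]
force: [0.5, -0.1, 0.2]
opening: 0.0878
```

>>> arm_command([
  [[0, 0, 0.12, 0, 0, 0, 1], [0, 0, 0.24, 0, 0, 0, 1], [0, 0, 0.36, 0, 0, 0, 1], [0, 0, 0.48, 0, 0, 0, 1], [0, 0, 0.6, 0, 0, 0, 1], [0, 0, 0.72, 0, 0, 0, 1], [0, 0, 0.84, 0, 0, 0, 1], [0, 0, 0.96, 0, 0, 0, 1]],
])

```text
clock: 3.48
tool_pos: [0.5966, 0.0877, 0.2419]
orientation: [-180.0, 0.0, -85.3]
force: [-0.3, -0.0, -1.2]
opening: 0.0876
```

>>> arm_command([
  [[0, 0, 0.12, 0, 0, 0, 1], [0, 0, 0.24, 0, 0, 0, 1], [0, 0, 0.36, 0, 0, 0, 1], [0, 0, 0.48, 0, 0, 0, 1], [0, 0, 0.6, 0, 0, 0, 1], [0, 0, 0.72, 0, 0, 0, 1], [0, 0, 0.84, 0, 0, 0, 1], [0, 0, 0.96, 0, 0, 0, 1]],
])

```text
clock: 4.15
tool_pos: [0.5966, 0.0877, 0.2419]
orientation: [-180.0, -0.0, -30.3]
force: [-0.7, 0.1, -0.3]
opening: 0.0879
```

>>> arm_command([
  [[0, 0, 0.12, 0, 0, 0, 1], [0, 0, 0.24, 0, 0, 0, 1], [0, 0, 0.2616, 0, 0, 0, 0.4], [0, 0, 0.2616, 0, 0, 0, 0.4], [0, 0, 0.2616, 0, 0, 0, 0.4]],
])

```text
clock: 4.57
tool_pos: [0.5969, 0.0884, 0.2417]
orientation: [-180.0, -0.0, -15.8]
force: [0.4, -0.1, -0.0]
opening: 0.0731
```

```bash
python3 - <<'E'
from h import *
m=ctrl.camera_model("wrist")
m1=dict(m,xyz=np.array([.51670573,.1124008,.39785398]),rotation=np.array([-17.8889892,.027645,74.4178555]))
W=onplane(m1,[(316.3,200),(338,200),(316.5,275.5),(335.2,275.5)],.1375);print("wing",rect(W),W[:,:2].mean(0))
im=ctrl.snapshot("wrist");cv2.imwrite("pics/w2.png",im)
print(m["xyz"],m["rotation"],ctrl.get_obs()["tool_pos"])
g=cv2.cvtColor(im,cv2.COLOR_BGR2GRAY)
cv2.imwrite("pics/w2c.png",cv2.resize(im[140:340,220:420],None,fx=3,fy=3,interpolation=cv2.INTER_CUBIC))
E
```

```text
wing (array([599.2,  95.8]), 52.3, 13.9, -15.6) [0.59908456 0.09558614]
[0.67816328 0.06641317 0.39865009] [-1.78681076e+01  3.18373655e-02 -1.05853377e+02] [0.5969121  0.08851612 0.24167311]
```

View pics/w2c.png

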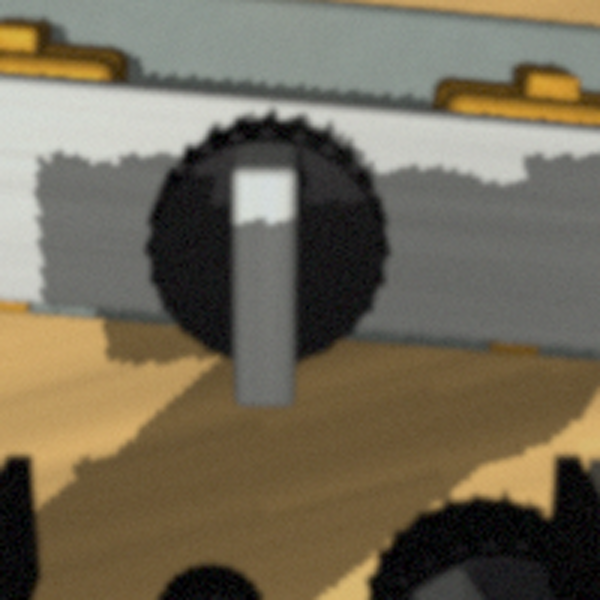

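Crop: the wing top runs from (265,170) to (266,405), parallel to the jaws, with the cap circle centred at (267,240).

```bash
python3 - <<'E'
from h import *
m=ctrl.camera_model("wrist")
f=lambda c:(np.array(c,float)+.5)/3-.5+[220,140]
W=onplane(m,f([(233,170),(297,170),(236,405),(296,405)]),.1375);print("wing",rect(W),W[:,:2].mean(0));print(ctrl.get_obs()["tool_pos"])
E
```

```text
wing (array([600.5,  95. ]), 54.2, 13.7, -15.9) [0.60053311 0.09504678]
[0.5969121  0.08851612 0.24167311]
```

>>> arm_command([
  [[0, 0, 0, 0.3, 0.65, 0, 0.4], [0, 0, 0, 0.3, 0.65, -3, 0.4], [0, 0, 0, 0.3, 0.65, -6, 0.4], [0, 0, 0, 0.3, 0.65, -8, 0.4], [0, 0, 0, 0.3, 0.65, -9.5, 0.4], [0, 0, 0, 0.3, 0.65, -10, 0.4], [0, 0, 0, 0.3, 0.65, -10, 0.4], [0, 0, 0, 0.3, 0.65, -10, 0.4]],
])

```text
clock: 5.28
tool_pos: [0.6006, 0.0958, 0.1421]
orientation: [-180.0, -0.0, -15.6]
force: [-0.0, 1.3, 0.6]
opening: 0.0348
```

>>> arm_command([
  [[0, 0, 0, 0, 0, -1, 0.4], [0, 0, 0, 0, 0, -2, 0.4], [0, 0, 0, 0, 0, -2.8, 0.4], [0, 0, 0, 0, 0, -2.8, 0.4], [0, 0, 0, 0, 0, -2.8, 0.25], [0, 0, 0, 0, 0, -2.8, 0.25], [0, 0, 0, 0, 0, -2.8, 0.25], [0, 0, 0, 0, 0, -2.8, 0.25]],
])

```text
clock: 5.95
tool_pos: [0.6003, 0.0956, 0.1139]
orientation: [-180.0, -0.0, -15.6]
force: [-0.9, -0.6, 0.8]
opening: 0.0223
```

```bash
python3 - <<'E'
from h import *
o=ctrl.get_obs();print({k:np.round(o[k],4) for k in("tool_pos","orientation","force","moment","opening","joint_pos")})
a=ctrl.snapshot("wrist");b=ctrl.snapshot("side");cv2.imwrite("pics/w3.png",a);cv2.imwrite("pics/s3.png",b)
cv2.imwrite("pics/c3.png",np.hstack([cv2.resize(a,(400,300)),cv2.resize(b[190:310,240:400],(400,300))]))
E
```

```text
{'tool_pos': array([0.6003, 0.0956, 0.1139]), 'orientation': array([-1.79974e+02, -3.77000e-02, -1.55931e+01]), 'force': array([-0.8884, -0.6002,  0.7593]), 'moment': array([-0.106 ,  0.1474,  0.0286]), 'opening': np.float64(0.0223), 'joint_pos': array([ 2.74460e+01,  1.96383e+01, -1.65104e+01,  8.30000e-03,
       -5.38060e+01,  4.69560e+01])}
```

View pics/c3.png

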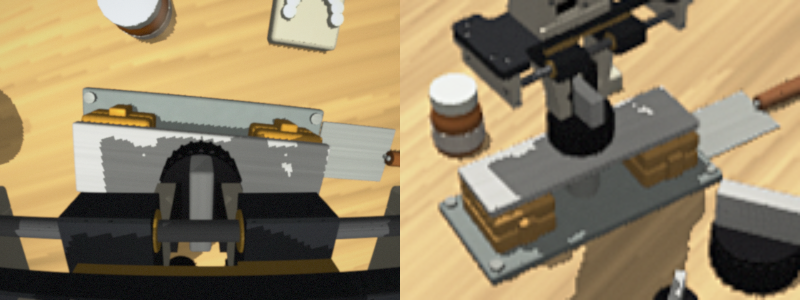

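The wing sits between the fingers in both views, with nothing touching. I'll narrow to a loose hold and turn back gently.

>>> arm_command([
  [[0, 0, 0, 0, 0, 0, 0.2], [0, 0, 0, 0, 0, 0, 0.2], [0, 0, 0.05, 0, 0, 0, 0.2], [0, 0, 0.1, 0, 0, 0, 0.2], [0, 0, 0.15, 0, 0, 0, 0.2], [0, 0, 0.2, 0, 0, 0, 0.2], [0, 0, 0.25, 0, 0, 0, 0.2], [0, 0, 0.25, 0, 0, 0, 0.2]],
])

```text
clock: 6.72
tool_pos: [0.6, 0.0955, 0.1135]
orientation: [180.0, 0.0, -1.1]
force: [-0.7, -0.9, -0.6]
opening: 0.0174
```

```bash
cat >> h.py <<'E'
def chk(n):
    o=ctrl.get_obs();print({k:np.round(o[k],3).tolist() for k in("clock","tool_pos","orientation","force","moment","opening")})
    a=ctrl.snapshot("wrist");cv2.imwrite(f"pics/{n}w.png",a)
    hs=a.max(axis=2);c=[]
    for x in(300,310,320,330,340):
        col=cv2.GaussianBlur(hs,(3,3),0)[180:300,x].astype(int);d=np.where(col<55)[0];c.append(int(d[0])+180 if len(d) else -1)
    print("cap rim rows",c)
    # wing: bright span below the rim in rows 290,330
    for r in(270,300,340):
        print(r,np.round(cv2.resize(a[r-2:r+3,240:400].max(axis=2).astype(np.float32),(40,1),interpolation=cv2.INTER_AREA)[0]).astype(int).tolist())
E
python3 - <<'E'
from h import *
w=cv2.imread("pics/w3.png");g=cv2.GaussianBlur(w.max(axis=2),(3,3),0)[180:300]
print([int(np.argmax(g[:,x]<55))+180 for x in(300,310,320,330,340)])
chk("t1")
E
```

```text
[231, 228, 225, 228, 230]
{'clock': 6.717, 'tool_pos': [0.6, 0.095, 0.113], 'orientation': [180.0, 0.0, -1.144], 'force': [-0.715, -0.866, -0.644], 'moment': [-0.178, 0.081, -0.05], 'opening': 0.017}
cap rim rows [228, 224, 226, 225, 229]
270 [120, 120, 119, 115, 43, 12, 22, 26, 26, 24, 24, 25, 27, 26, 25, 26, 28, 65, 102, 114, 105, 94, 86, 82, 78, 74, 66, 30, 24, 22, 22, 24, 18, 16, 41, 110, 115, 116, 116, 116]
300 [114, 117, 113, 55, 75, 78, 77, 77, 77, 78, 77, 60, 15, 16, 20, 36, 76, 113, 127, 125, 125, 126, 126, 124, 120, 110, 50, 65, 78, 78, 78, 78, 78, 77, 74, 51, 109, 117, 117, 114]
340 [19, 20, 19, 19, 24, 66, 63, 77, 77, 73, 24, 14, 14, 18, 64, 109, 122, 121, 120, 122, 122, 120, 117, 101, 36, 14, 15, 13, 31, 74, 77, 75, 69, 73, 25, 19, 19, 18, 19, 18]
```

>>> arm_command([
  [[0, 0, 0.04, 0, 0, 0, 0.2], [0, 0, 0.08, 0, 0, 0, 0.2], [0, 0, 0.12, 0, 0, 0, 0.2], [0, 0, 0.16, 0, 0, 0, 0.2], [0, 0, 0.2, 0, 0, 0, 0.2], [0, 0, 0.2, 0, 0, 0, 0.2]],
])

```text
clock: 7.27
tool_pos: [0.6001, 0.0956, 0.1135]
orientation: [-180.0, -0.0, 10.2]
force: [0.3, 0.9, -0.9]
opening: 0.0175
```

```bash
python3 -c "
from h import *
chk('t2')"
```

```text
{'clock': 7.267, 'tool_pos': [0.6, 0.096, 0.113], 'orientation': [-179.996, -0.004, 10.188], 'force': [0.308, 0.922, -0.874], 'moment': [-0.021, 0.154, -0.005], 'opening': 0.017}
cap rim rows [228, 224, 226, 225, 229]
270 [118, 118, 118, 114, 41, 10, 19, 24, 24, 24, 24, 25, 24, 23, 23, 24, 28, 68, 100, 112, 103, 95, 87, 83, 80, 79, 71, 28, 20, 21, 20, 21, 18, 14, 46, 110, 114, 114, 114, 114]
300 [114, 116, 110, 50, 74, 76, 76, 76, 76, 76, 75, 57, 15, 13, 21, 36, 75, 111, 122, 122, 120, 121, 121, 119, 115, 105, 48, 62, 75, 75, 76, 75, 76, 75, 72, 52, 106, 115, 116, 115]
340 [20, 20, 19, 17, 26, 69, 63, 73, 75, 72, 24, 12, 13, 16, 63, 107, 118, 118, 116, 117, 118, 116, 113, 98, 33, 14, 13, 12, 29, 72, 75, 73, 67, 72, 24, 19, 19, 19, 18, 19]
```

>>> arm_command([
  [[0, 0, 0.04, 0, 0, 0, 0.2], [0, 0, 0.08, 0, 0, 0, 0.2], [0, 0, 0.12, 0, 0, 0, 0.2], [0, 0, 0.16, 0, 0, 0, 0.2], [0, 0, 0.16, 0, 0, 0, 0.2]],
])

```text
clock: 7.73
tool_pos: [0.6001, 0.0955, 0.1135]
orientation: [-180.0, -0.0, 19.3]
force: [0.3, 0.2, -0.3]
opening: 0.0174
```

```bash
python3 -c "
from h import *
chk('t3')"
```

```text
{'clock': 7.733, 'tool_pos': [0.6, 0.096, 0.113], 'orientation': [-179.999, -0.004, 19.324], 'force': [0.349, 0.23, -0.348], 'moment': [-0.129, 0.143, 0.02], 'opening': 0.017}
cap rim rows [228, 224, 226, 225, 229]
270 [117, 117, 118, 112, 38, 12, 18, 24, 22, 22, 23, 22, 23, 22, 22, 23, 27, 65, 99, 111, 102, 92, 87, 82, 80, 79, 70, 28, 21, 20, 19, 16, 16, 14, 45, 110, 113, 114, 114, 115]
300 [109, 108, 103, 47, 72, 73, 74, 74, 74, 74, 74, 56, 13, 15, 19, 35, 74, 109, 120, 119, 117, 119, 119, 116, 112, 102, 46, 62, 74, 74, 75, 74, 74, 74, 69, 50, 103, 110, 110, 111]
340 [20, 18, 18, 17, 25, 62, 60, 72, 74, 69, 24, 13, 14, 15, 63, 105, 115, 115, 113, 114, 116, 113, 110, 95, 33, 14, 12, 13, 28, 71, 74, 73, 65, 70, 25, 18, 20, 19, 20, 18]
```

>>> arm_command([
  [[0, 0, 0.04, 0, 0, 0, 0.2], [0, 0, 0.08, 0, 0, 0, 0.2], [0, 0, 0.08, 0, 0, 0, 0.2]],
])

```text
clock: 8.03
tool_pos: [0.6001, 0.0955, 0.1135]
orientation: [-180.0, -0.0, 23.9]
force: [-0.1, -0.0, -0.4]
opening: 0.0176
```

```bash
python3 -c "
from h import *
chk('t4')"
```

```text
{'clock': 8.033, 'tool_pos': [0.6, 0.096, 0.113], 'orientation': [-179.999, -0.002, 23.892], 'force': [-0.104, -0.045, -0.394], 'moment': [-0.13, 0.13, 0.024], 'opening': 0.018}
cap rim rows [228, 225, 226, 225, 229]
270 [116, 117, 116, 112, 39, 10, 19, 24, 23, 22, 22, 22, 22, 22, 23, 22, 25, 62, 97, 111, 102, 95, 84, 81, 79, 79, 71, 28, 17, 19, 18, 19, 17, 11, 46, 110, 115, 116, 114, 98]
300 [110, 109, 102, 48, 72, 74, 74, 74, 73, 73, 74, 56, 13, 13, 17, 36, 74, 109, 120, 118, 117, 118, 117, 115, 111, 102, 46, 61, 73, 74, 73, 73, 74, 73, 71, 49, 104, 112, 112, 112]
340 [20, 20, 18, 19, 25, 60, 60, 71, 73, 70, 21, 12, 13, 16, 62, 105, 115, 114, 112, 113, 114, 112, 110, 94, 31, 14, 11, 13, 30, 70, 73, 72, 64, 66, 23, 20, 20, 19, 15, 18]
```

>>> arm_command([
  [[0, 0, 0.04, 0, 0, 0, 0.2], [0, 0, 0.08, 0, 0, 0, 0.2], [0, 0, 0.11, 0, 0, 0, 0.2], [0, 0, 0.11, 0, 0, 0, 0.2]],
])

```text
clock: 8.42
tool_pos: [0.6001, 0.0955, 0.1135]
orientation: [180.0, -0.0, 30.2]
force: [-0.9, 0.2, -0.3]
opening: 0.0175
```

```bash
python3 -c "
from h import *
chk('t5')" | head -2
```

```text
{'clock': 8.417, 'tool_pos': [0.6, 0.096, 0.113], 'orientation': [179.998, -0.004, 30.166], 'force': [-0.86, 0.152, -0.308], 'moment': [-0.099, 0.082, -0.054], 'opening': 0.018}
cap rim rows [228, 225, 226, 226, 229]
```

>>> arm_command([
  [[0, 0, 0.04, 0, 0, 0, 0.2], [0, 0, 0.08, 0, 0, 0, 0.2], [0, 0, 0.11, 0, 0, 0, 0.2], [0, 0, 0.11, 0, 0, 0, 0.2]],
])

```text
clock: 8.8
tool_pos: [0.6, 0.0955, 0.1135]
orientation: [-180.0, 0.0, 36.5]
force: [-0.0, 0.3, 0.3]
opening: 0.0174
```

```bash
python3 -c "
from h import *
chk('t6')" | head -3
```

```text
{'clock': 8.8, 'tool_pos': [0.6, 0.096, 0.113], 'orientation': [-180.0, 0.001, 36.478], 'force': [-0.006, 0.262, 0.345], 'moment': [-0.142, 0.125, 0.024], 'opening': 0.017}
cap rim rows [228, 224, 226, 225, 229]
270 [104, 93, 113, 113, 39, 12, 19, 21, 23, 21, 22, 23, 21, 21, 22, 21, 26, 65, 98, 113, 104, 94, 89, 83, 81, 79, 71, 26, 17, 20, 17, 17, 17, 13, 49, 112, 101, 145, 157, 155]
```

>>> arm_command([
  [[0, 0, 0.04, 0, 0, 0, 0.2], [0, 0, 0.08, 0, 0, 0, 0.2], [0, 0, 0.11, 0, 0, 0, 0.2], [0, 0, 0.11, 0, 0, 0, 0.2]],
])

```text
clock: 9.18
tool_pos: [0.6, 0.0955, 0.1135]
orientation: [180.0, -0.0, 42.8]
force: [-0.1, -0.7, -0.4]
opening: 0.0176
```

```bash
python3 -c "
from h import *
chk('t7')" | head -3
```

```text
{'clock': 9.183, 'tool_pos': [0.6, 0.096, 0.113], 'orientation': [179.999, -0.0, 42.784], 'force': [-0.105, -0.722, -0.385], 'moment': [-0.129, 0.106, 0.037], 'opening': 0.018}
cap rim rows [228, 224, 226, 226, 229]
270 [112, 84, 93, 110, 39, 13, 20, 21, 22, 20, 23, 21, 20, 20, 20, 20, 25, 66, 100, 110, 104, 96, 89, 85, 81, 80, 67, 27, 18, 19, 19, 20, 16, 14, 45, 109, 157, 160, 160, 160]
```

>>> arm_command([
  [[0, 0, 0.04, 0, 0, 0, 0.2], [0, 0, 0.08, 0, 0, 0, 0.2], [0, 0, 0.11, 0, 0, 0, 0.2], [0, 0, 0.11, 0, 0, 0, 0.2]],
])

```text
clock: 9.57
tool_pos: [0.6, 0.0955, 0.1135]
orientation: [-180.0, 0.0, 49.1]
force: [-0.6, -0.0, -0.1]
opening: 0.0176
```

```bash
python3 -c "
from h import *
chk('t8')" | head -3
```

```text
{'clock': 9.567, 'tool_pos': [0.6, 0.096, 0.113], 'orientation': [-180.0, 0.0, 49.09], 'force': [-0.645, -0.007, -0.109], 'moment': [-0.11, 0.101, -0.038], 'opening': 0.018}
cap rim rows [228, 224, 226, 226, 229]
270 [108, 84, 86, 93, 35, 11, 18, 21, 21, 22, 21, 22, 22, 22, 22, 21, 25, 65, 101, 114, 104, 98, 91, 85, 82, 79, 67, 27, 19, 19, 20, 20, 16, 13, 50, 152, 162, 162, 162, 161]
```

>>> arm_command([
  [[0, 0, 0.04, 0, 0, 0, 0.2], [0, 0, 0.08, 0, 0, 0, 0.2], [0, 0, 0.11, 0, 0, 0, 0.2], [0, 0, 0.11, 0, 0, 0, 0.2]],
])

```text
clock: 9.95
tool_pos: [0.6, 0.0955, 0.1134]
orientation: [180.0, 0.0, 55.4]
force: [-0.2, -0.8, -0.6]
opening: 0.0176
```

```bash
python3 -c "
from h import *
chk('t9')" | head -3
```

```text
{'clock': 9.95, 'tool_pos': [0.6, 0.095, 0.113], 'orientation': [180.0, 0.006, 55.393], 'force': [-0.169, -0.802, -0.634], 'moment': [-0.222, 0.059, -0.048], 'opening': 0.018}
cap rim rows [228, 224, 226, 227, 229]
270 [96, 86, 88, 84, 28, 11, 21, 21, 22, 22, 20, 20, 19, 22, 19, 21, 26, 67, 100, 115, 106, 97, 90, 85, 82, 78, 64, 25, 19, 18, 19, 20, 16, 16, 68, 161, 164, 166, 165, 158]
```

>>> arm_command([
  [[0, 0, 0.04, 0, 0, 0, 0.2], [0, 0, 0.08, 0, 0, 0, 0.2], [0, 0, 0.11, 0, 0, 0, 0.2], [0, 0, 0.11, 0, 0, 0, 0.2]],
])

```text
clock: 10.33
tool_pos: [0.6001, 0.0956, 0.1134]
orientation: [180.0, -0.0, 61.7]
force: [0.0, -0.3, -0.3]
opening: 0.0176
```

```bash
python3 -c "
from h import *
chk('t10')" | head -3
```

```text
{'clock': 10.333, 'tool_pos': [0.6, 0.096, 0.113], 'orientation': [180.0, -0.001, 61.699], 'force': [0.003, -0.254, -0.267], 'moment': [-0.173, 0.073, -0.003], 'opening': 0.018}
cap rim rows [224, 224, 224, 224, 228]
270 [86, 92, 92, 88, 34, 16, 21, 21, 20, 21, 23, 20, 20, 20, 62, 140, 156, 184, 180, 151, 184, 178, 195, 121, 22, 19, 18, 21, 18, 18, 19, 19, 17, 28, 143, 171, 171, 170, 160, 100]
```

Row 270 changed a lot this time, so a drop is possible. I'll compare before and after.

```bash
python3 - <<'E'
from h import *
a=cv2.imread("pics/t9w.png")[190:390,220:420];b=cv2.imread("pics/t10w.png")[190:390,220:420]
s0=cv2.imread("pics/s3.png")[205:285,270:350];s=ctrl.snapshot("side");cv2.imwrite("pics/s10.png",s);s=s[205:285,270:350]
r=lambda x:cv2.resize(x,(300,300),interpolation=cv2.INTER_CUBIC)
cv2.imwrite("pics/c10.png",np.vstack([np.hstack([r(a),r(b)]),np.hstack([r(s0),r(s)])]))
E
```

```text
(no output)
```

View pics/c10.png

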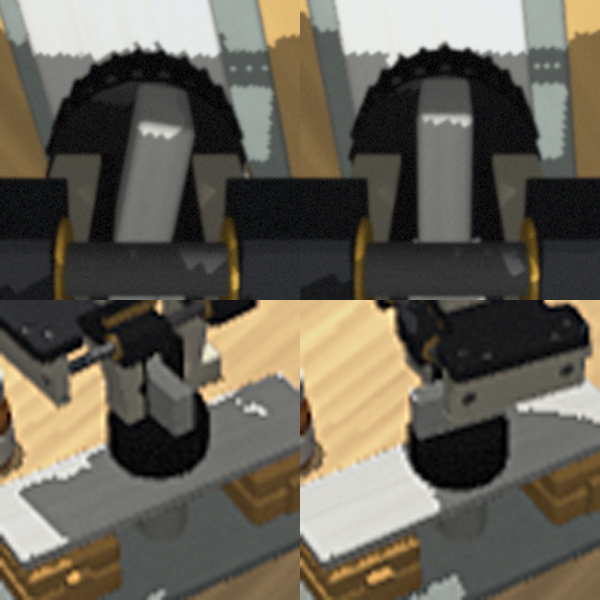

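Yes, it dropped. In the side view the cap's lower edge went from row 478 to 488 and in the wrist view the cap got smaller; the wing still stands free between the fingers. I'll lower the fingers 7 mm and turn forwards.

>>> arm_command([
  [[0, 0, 0, 0, 0, -0.35, 0.2], [0, 0, 0, 0, 0, -0.7, 0.2], [0, 0, -0.05, 0, 0, -0.7, 0.2], [0, 0, -0.1, 0, 0, -0.7, 0.2], [0, 0, -0.15, 0, 0, -0.7, 0.2], [0, 0, -0.2, 0, 0, -0.7, 0.2], [0, 0, -0.25, 0, 0, -0.7, 0.2], [0, 0, -0.3, 0, 0, -0.7, 0.2]],
])

```text
clock: 11.1
tool_pos: [0.5998, 0.0955, 0.1059]
orientation: [-180.0, 0.0, 44.4]
force: [0.4, -0.0, 0.4]
opening: 0.0179
```

>>> arm_command([
  [[0, 0, -0.05, 0, 0, 0, 0.2], [0, 0, -0.1, 0, 0, 0, 0.2], [0, 0, -0.15, 0, 0, 0, 0.2], [0, 0, -0.2, 0, 0, 0, 0.2], [0, 0, -0.25, 0, 0, 0, 0.2], [0, 0, -0.3, 0, 0, 0, 0.2], [0, 0, -0.35, 0, 0, 0, 0.2], [0, 0, -0.35, 0, 0, 0, 0.2]],
])

```text
clock: 11.77
tool_pos: [0.5998, 0.0954, 0.1059]
orientation: [-180.0, 0.0, 24.3]
force: [0.2, 0.0, -0.4]
opening: 0.018
```

```bash
python3 -c "
from h import *
chk('f1')"
```

```text
{'clock': 11.767, 'tool_pos': [0.6, 0.095, 0.106], 'orientation': [-179.996, 0.036, 24.334], 'force': [0.153, 0.028, -0.428], 'moment': [-0.15, 0.112, 0.003], 'opening': 0.018}
cap rim rows [230, 227, 226, 228, 230]
270 [116, 117, 117, 115, 55, 15, 18, 21, 23, 22, 22, 26, 68, 78, 79, 79, 82, 86, 87, 99, 85, 55, 21, 20, 19, 18, 19, 19, 20, 19, 19, 18, 16, 12, 61, 113, 115, 115, 104, 79]
300 [108, 108, 104, 58, 72, 73, 72, 72, 73, 73, 73, 56, 42, 107, 116, 115, 116, 116, 117, 114, 112, 98, 66, 30, 18, 12, 16, 62, 73, 73, 74, 73, 73, 73, 70, 60, 109, 112, 112, 111]
340 [19, 19, 16, 18, 25, 68, 60, 71, 73, 70, 23, 13, 13, 13, 33, 100, 114, 113, 113, 114, 115, 112, 109, 94, 54, 15, 12, 14, 29, 70, 73, 70, 64, 69, 25, 18, 17, 18, 18, 18]
```

>>> arm_command([
  [[0, 0, -0.05, 0, 0, 0, 0.2], [0, 0, -0.1, 0, 0, 0, 0.2], [0, 0, -0.15, 0, 0, 0, 0.2], [0, 0, -0.2, 0, 0, 0, 0.2], [0, 0, -0.25, 0, 0, 0, 0.2], [0, 0, -0.3, 0, 0, 0, 0.2], [0, 0, -0.35, 0, 0, 0, 0.2], [0, 0, -0.35, 0, 0, 0, 0.2]],
])

```text
clock: 12.48
tool_pos: [0.5996, 0.0953, 0.1056]
orientation: [180.0, 0.1, 4.4]
force: [-0.2, -0.8, -3.0]
opening: 0.0173
```

```bash
python3 -c "
from h import *
chk('f2')"
```

```text
{'clock': 12.483, 'tool_pos': [0.6, 0.095, 0.106], 'orientation': [179.98, 0.074, 4.394], 'force': [-0.239, -0.819, -2.951], 'moment': [-0.381, 0.033, 0.038], 'opening': 0.017}
cap rim rows [229, 227, 226, 228, 231]
270 [118, 118, 119, 117, 62, 17, 21, 24, 25, 26, 25, 30, 66, 69, 71, 83, 86, 90, 100, 104, 80, 53, 26, 24, 24, 23, 23, 23, 23, 22, 22, 22, 17, 13, 63, 114, 115, 115, 116, 116]
300 [115, 117, 114, 64, 75, 77, 77, 77, 76, 77, 77, 58, 55, 115, 122, 122, 122, 124, 125, 122, 119, 102, 68, 33, 19, 14, 17, 64, 77, 77, 76, 77, 77, 77, 74, 56, 109, 113, 115, 116]
340 [16, 17, 18, 17, 24, 68, 62, 74, 76, 72, 24, 12, 16, 13, 30, 102, 119, 119, 119, 121, 122, 118, 115, 100, 59, 14, 14, 16, 28, 74, 76, 75, 67, 73, 26, 20, 20, 19, 20, 17]
```

>>> arm_command([
  [[0, 0, -0.04, 0, 0, 0, 0.2], [0, 0, -0.08, 0, 0, 0, 0.2], [0, 0, -0.12, 0, 0, 0, 0.2], [0, 0, -0.16, 0, 0, 0, 0.2], [0, 0, -0.16, 0, 0, 0, 0.2]],
])

```text
clock: 12.95
tool_pos: [0.5995, 0.0952, 0.1056]
orientation: [180.0, 0.1, -4.7]
force: [1.3, -1.6, -5.6]
opening: 0.0174
```

```bash
python3 -c "
from h import *
chk('f3')"
```

```text
{'clock': 12.95, 'tool_pos': [0.599, 0.095, 0.106], 'orientation': [179.96, 0.08, -4.683], 'force': [1.252, -1.624, -5.565], 'moment': [-0.669, -0.214, 0.096], 'opening': 0.017}
cap rim rows [229, 227, 225, 228, 230]
270 [123, 124, 124, 124, 66, 19, 19, 25, 25, 26, 27, 37, 69, 71, 76, 85, 89, 96, 107, 105, 76, 54, 26, 25, 23, 24, 25, 23, 24, 24, 22, 24, 18, 13, 61, 115, 116, 117, 117, 117]
300 [121, 122, 117, 67, 78, 79, 79, 79, 79, 79, 78, 60, 60, 119, 126, 125, 126, 129, 129, 125, 122, 103, 69, 35, 20, 15, 18, 66, 79, 79, 79, 79, 78, 79, 76, 54, 114, 119, 119, 117]
340 [20, 18, 20, 18, 29, 67, 65, 77, 79, 74, 24, 12, 14, 16, 27, 101, 122, 123, 122, 125, 126, 123, 120, 105, 65, 16, 15, 14, 30, 76, 79, 77, 70, 74, 28, 18, 18, 18, 17, 18]
```

>>> arm_command([
  [[0, 0, 0, 0, 0, -0.1, 0.2], [0, 0, -0.03, 0, 0, -0.12, 0.2], [0, 0, -0.06, 0, 0, -0.14, 0.2], [0, 0, -0.08, 0, 0, -0.15, 0.2], [0, 0, -0.08, 0, 0, -0.15, 0.2]],
])

```text
clock: 13.42
tool_pos: [0.6002, 0.0955, 0.1052]
orientation: [-180.0, -0.0, -9.3]
force: [-0.8, -0.6, -0.2]
opening: 0.0173
```

```bash
python3 -c "
from h import *
chk('f4')"
```

```text
{'clock': 13.417, 'tool_pos': [0.6, 0.096, 0.105], 'orientation': [-179.993, -0.023, -9.264], 'force': [-0.784, -0.602, -0.181], 'moment': [-0.618, 0.213, 0.114], 'opening': 0.017}
cap rim rows [229, 227, 226, 228, 230]
270 [127, 127, 127, 126, 69, 20, 20, 26, 27, 28, 26, 35, 69, 71, 76, 88, 93, 101, 111, 116, 84, 57, 28, 26, 25, 25, 26, 26, 24, 25, 23, 23, 20, 16, 59, 116, 117, 118, 117, 117]
300 [124, 123, 118, 71, 78, 80, 80, 80, 80, 79, 80, 61, 56, 119, 128, 126, 127, 131, 130, 129, 125, 106, 71, 37, 20, 14, 18, 67, 81, 80, 80, 80, 80, 80, 77, 55, 115, 121, 121, 121]
340 [18, 20, 19, 19, 28, 67, 66, 78, 80, 75, 25, 14, 13, 14, 29, 102, 123, 124, 124, 127, 127, 125, 122, 106, 64, 17, 15, 14, 29, 77, 79, 78, 69, 76, 28, 20, 21, 20, 21, 21]
```

>>> arm_command([
  [[0, 0, -0.02, 0, 0, -0.02, 0.2], [0, 0, -0.05, 0, 0, -0.04, 0.2], [0, 0, -0.05, 0, 0, -0.04, 0.2]],
])

```text
clock: 13.72
tool_pos: [0.6003, 0.0957, 0.1049]
orientation: [-180.0, -0.0, -12.2]
force: [-0.1, -1.1, -0.1]
opening: 0.0178
```

```bash
python3 -c "
from h import *
chk('f5')"
```

```text
{'clock': 13.717, 'tool_pos': [0.6, 0.096, 0.105], 'orientation': [-179.975, -0.038, -12.222], 'force': [-0.091, -1.137, -0.118], 'moment': [-0.398, 0.301, 0.049], 'opening': 0.018}
cap rim rows [229, 226, 226, 228, 230]
270 [127, 127, 126, 124, 67, 17, 21, 27, 27, 28, 28, 34, 69, 72, 73, 73, 86, 100, 111, 116, 86, 56, 28, 27, 26, 26, 25, 26, 25, 24, 26, 25, 18, 13, 63, 119, 120, 120, 119, 119]
300 [123, 123, 120, 70, 79, 80, 81, 81, 81, 81, 81, 62, 53, 119, 129, 128, 128, 132, 131, 130, 126, 108, 71, 37, 22, 16, 18, 67, 81, 81, 80, 80, 80, 80, 78, 58, 115, 120, 120, 120]
340 [18, 20, 19, 19, 29, 71, 66, 79, 80, 76, 23, 14, 14, 15, 29, 103, 124, 125, 125, 128, 129, 127, 122, 107, 64, 15, 13, 14, 30, 78, 80, 79, 67, 65, 25, 21, 20, 20, 19, 19]
```

>>> arm_command([
  [[0, 0, -0.02, 0, 0, -0.02, 0.2], [0, 0, -0.05, 0, 0, -0.04, 0.2], [0, 0, -0.05, 0, 0, -0.04, 0.2]],
])

```text
clock: 14.02
tool_pos: [0.6005, 0.0958, 0.1046]
orientation: [-180.0, -0.1, -15.1]
force: [0.0, -0.5, 1.9]
opening: 0.0174
```

```bash
python3 -c "
from h import *
chk('f6')"
```

```text
{'clock': 14.017, 'tool_pos': [0.6, 0.096, 0.105], 'orientation': [-179.963, -0.05, -15.101], 'force': [0.039, -0.482, 1.851], 'moment': [-0.124, 0.221, -0.009], 'opening': 0.017}
cap rim rows [229, 226, 225, 228, 231]
270 [123, 123, 123, 122, 67, 20, 21, 27, 26, 27, 27, 36, 70, 73, 73, 74, 76, 78, 81, 84, 75, 57, 28, 26, 26, 26, 27, 26, 26, 24, 25, 23, 17, 13, 65, 123, 124, 124, 123, 123]
300 [124, 124, 120, 69, 79, 82, 81, 81, 80, 81, 81, 62, 54, 119, 129, 128, 129, 133, 132, 130, 127, 109, 72, 38, 22, 15, 17, 67, 81, 81, 81, 80, 81, 81, 78, 60, 115, 118, 118, 118]
340 [20, 20, 21, 19, 27, 70, 66, 79, 81, 76, 25, 14, 15, 15, 30, 104, 125, 126, 126, 129, 130, 126, 123, 108, 63, 19, 15, 16, 31, 77, 81, 78, 67, 65, 27, 20, 20, 21, 21, 19]
```

>>> arm_command([
  [[0, 0, -0.03, 0, 0, 0, 0.2], [0, 0, -0.06, 0, 0, -0.02, 0.2], [0, 0, -0.06, 0, 0, -0.02, 0.2]],
])

```text
clock: 14.32
tool_pos: [0.6005, 0.0957, 0.1043]
orientation: [-180.0, -0.0, -18.5]
force: [1.0, 1.4, 1.9]
opening: 0.0173
```

```bash
python3 -c "
from h import *
chk('f7')"|sed 3d
```

```text
{'clock': 14.317, 'tool_pos': [0.6, 0.096, 0.104], 'orientation': [-179.962, -0.045, -18.48], 'force': [1.005, 1.418, 1.915], 'moment': [-0.043, 0.135, 0.075], 'opening': 0.017}
cap rim rows [229, 226, 225, 228, 230]
300 [123, 123, 119, 69, 80, 82, 82, 82, 81, 81, 82, 62, 54, 121, 130, 129, 130, 132, 133, 132, 128, 109, 72, 37, 22, 15, 18, 66, 81, 81, 80, 81, 81, 82, 78, 60, 114, 119, 118, 118]
340 [19, 20, 21, 20, 29, 72, 66, 79, 81, 77, 25, 15, 14, 14, 29, 105, 126, 127, 127, 130, 131, 128, 125, 109, 64, 19, 14, 14, 31, 78, 82, 79, 67, 67, 27, 18, 18, 18, 20, 19]
```

>>> arm_command([
  [[0, 0, -0.03, 0, 0, 0, 0.2], [0, 0, -0.06, 0, 0, -0.02, 0.2], [0, 0, -0.06, 0, 0, -0.02, 0.2]],
])

```text
clock: 14.62
tool_pos: [0.6004, 0.0957, 0.104]
orientation: [-180.0, -0.0, -21.9]
force: [-0.3, 0.3, 3.3]
opening: 0.0179
```

```bash
python3 -c "
from h import *
chk('f8')"|sed 3d
```

```text
{'clock': 14.617, 'tool_pos': [0.6, 0.096, 0.104], 'orientation': [-179.972, -0.031, -21.886], 'force': [-0.333, 0.276, 3.256], 'moment': [-0.063, 0.066, 0.035], 'opening': 0.018}
cap rim rows [229, 226, 225, 228, 229]
300 [125, 125, 121, 70, 81, 82, 82, 82, 82, 83, 82, 63, 55, 122, 130, 130, 131, 135, 135, 132, 130, 111, 73, 37, 22, 16, 19, 67, 82, 82, 83, 83, 83, 82, 78, 60, 115, 119, 119, 119]
340 [21, 21, 21, 19, 28, 67, 67, 80, 82, 78, 26, 17, 14, 16, 32, 106, 126, 127, 128, 131, 131, 129, 126, 109, 65, 18, 15, 14, 32, 79, 82, 79, 67, 67, 24, 20, 20, 20, 19, 20]
```

>>> arm_command([
  [[0, 0, -0.03, 0, 0, 0, 0.2], [0, 0, -0.06, 0, 0, 0, 0.2], [0, 0, -0.06, 0, 0, 0, 0.2]],
])

```text
clock: 14.92
tool_pos: [0.6001, 0.0956, 0.1038]
orientation: [-180.0, -0.0, -25.3]
force: [0.8, 0.5, 2.4]
opening: 0.0173
```

```bash
python3 -c "
from h import *
chk('f9')"|sed 3d
```

```text
{'clock': 14.917, 'tool_pos': [0.6, 0.096, 0.104], 'orientation': [-179.991, -0.008, -25.309], 'force': [0.79, 0.523, 2.371], 'moment': [-0.108, 0.046, 0.037], 'opening': 0.017}
cap rim rows [229, 226, 225, 228, 230]
300 [125, 126, 121, 69, 81, 83, 83, 83, 83, 83, 82, 63, 57, 122, 131, 131, 132, 135, 136, 133, 130, 111, 74, 38, 21, 14, 19, 68, 83, 83, 83, 83, 83, 82, 78, 61, 116, 120, 120, 119]
340 [21, 22, 20, 19, 28, 68, 68, 81, 82, 77, 26, 15, 17, 15, 31, 107, 128, 128, 128, 132, 132, 130, 127, 110, 65, 15, 14, 16, 31, 80, 83, 80, 69, 66, 25, 21, 20, 20, 21, 20]
```

>>> arm_command([
  [[0, 0, -0.03, 0, 0, 0, 0.2], [0, 0, -0.06, 0, 0, 0, 0.2], [0, 0, -0.06, 0, 0, 0, 0.2]],
])

```text
clock: 15.22
tool_pos: [0.6, 0.0955, 0.1037]
orientation: [180.0, 0.0, -28.7]
force: [0.3, -0.6, 1.1]
opening: 0.0175
```

```bash
python3 -c "
from h import *
chk('f10')"|sed 3d
```

```text
{'clock': 15.217, 'tool_pos': [0.6, 0.095, 0.104], 'orientation': [179.996, 0.001, -28.74], 'force': [0.26, -0.563, 1.091], 'moment': [-0.16, -0.034, -0.005], 'opening': 0.018}
cap rim rows [229, 226, 225, 227, 229]
300 [128, 129, 123, 70, 82, 83, 84, 83, 83, 83, 84, 64, 56, 122, 132, 131, 133, 136, 137, 134, 131, 112, 75, 37, 22, 17, 19, 68, 82, 83, 84, 84, 84, 83, 81, 61, 117, 122, 122, 123]
340 [21, 19, 20, 19, 28, 68, 68, 81, 84, 79, 26, 16, 15, 17, 32, 107, 128, 129, 129, 133, 134, 131, 128, 112, 67, 16, 16, 16, 31, 80, 84, 81, 69, 68, 25, 20, 20, 20, 18, 17]
```

>>> arm_command([
  [[0, 0, -0.03, 0, 0, 0, 0.2], [0, 0, -0.06, 0, 0, 0, 0.2], [0, 0, -0.06, 0, 0, 0, 0.2]],
])

```text
clock: 15.52
tool_pos: [0.5999, 0.0954, 0.1036]
orientation: [180.0, 0.0, -32.2]
force: [-0.2, -0.7, 1.2]
opening: 0.0174
```

```bash
python3 -c "
from h import *
chk('f11')"|sed 3d
```

```text
{'clock': 15.517, 'tool_pos': [0.6, 0.095, 0.104], 'orientation': [179.98, 0.012, -32.174], 'force': [-0.153, -0.669, 1.213], 'moment': [-0.323, -0.096, 0.083], 'opening': 0.017}
cap rim rows [229, 226, 225, 227, 230]
300 [132, 132, 127, 72, 82, 84, 84, 83, 84, 84, 85, 64, 57, 123, 133, 132, 133, 137, 138, 136, 132, 113, 76, 40, 22, 15, 19, 68, 84, 83, 85, 85, 84, 84, 81, 61, 119, 124, 124, 124]
340 [19, 20, 20, 19, 28, 69, 69, 82, 84, 79, 28, 14, 15, 16, 31, 107, 129, 130, 130, 134, 134, 132, 129, 113, 67, 17, 16, 16, 32, 80, 84, 81, 68, 67, 25, 18, 18, 18, 19, 19]
```

>>> arm_command([
  [[0, 0, -0.03, 0, 0, 0, 0.2], [0, 0, -0.06, 0, 0, 0, 0.2], [0, 0, -0.06, 0, 0, 0, 0.2]],
])

```text
clock: 15.82
tool_pos: [0.5998, 0.0952, 0.1035]
orientation: [180.0, 0.0, -35.6]
force: [0.4, -2.1, -0.8]
opening: 0.0179
```

```bash
python3 -c "
from h import *
chk('f12')
s=ctrl.snapshot('side');cv2.imwrite('pics/s12.png',s)
cv2.imwrite('pics/c12.png',np.hstack([cv2.resize(cv2.imread('pics/'+n+'.png')[215:285,270:350],(400,350),interpolation=cv2.INTER_CUBIC) for n in('s10','s12')]))"|sed 3d
```

```text
{'clock': 15.817, 'tool_pos': [0.6, 0.095, 0.103], 'orientation': [179.962, 0.015, -35.612], 'force': [0.414, -2.135, -0.792], 'moment': [-0.693, -0.191, 0.055], 'opening': 0.018}
cap rim rows [229, 226, 225, 227, 230]
300 [132, 133, 128, 71, 83, 84, 85, 84, 84, 84, 85, 66, 58, 123, 132, 133, 135, 138, 139, 136, 134, 113, 75, 40, 23, 15, 19, 69, 84, 84, 84, 84, 84, 84, 81, 57, 118, 125, 124, 124]
340 [21, 20, 21, 19, 29, 72, 70, 83, 84, 79, 26, 16, 16, 14, 30, 106, 130, 130, 131, 135, 136, 133, 130, 114, 69, 18, 17, 18, 30, 80, 85, 81, 69, 69, 24, 20, 19, 19, 19, 20]
```

View pics/c12.png

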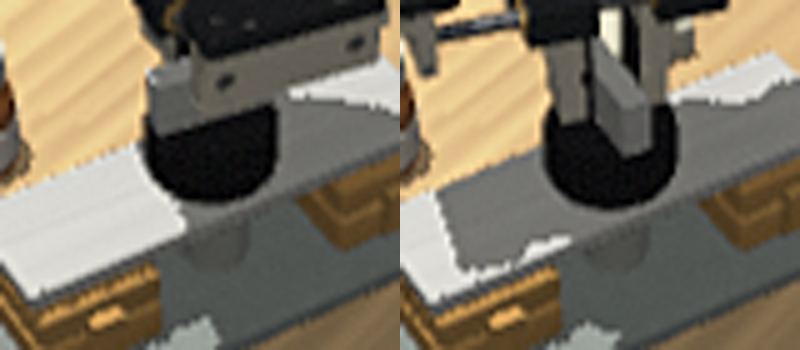

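Side view: the cap bottom has gone from row 204 to 210 and the bar is lower. No stop felt yet, so I'll keep on in small steps.

>>> arm_command([
  [[0, 0, -0.02, 0, 0, 0, 0.2], [0, 0, -0.04, 0, 0, 0, 0.2], [0, 0, -0.04, 0, 0, 0, 0.2]],
])

```text
clock: 16.17
tool_pos: [0.5998, 0.0952, 0.1035]
orientation: [180.0, 0.0, -38.0]
force: [2.3, -4.2, -1.3]
opening: 0.0173
```

```bash
python3 -c "
from h import *
chk('f13')"|sed 3d
```

```text
{'clock': 16.167, 'tool_pos': [0.6, 0.095, 0.103], 'orientation': [179.954, 0.007, -38.015], 'force': [2.309, -4.203, -1.301], 'moment': [-1.492, -0.458, 0.146], 'opening': 0.017}
cap rim rows [229, 226, 224, 227, 229]
300 [130, 132, 127, 73, 83, 85, 85, 84, 85, 84, 85, 65, 71, 126, 133, 133, 135, 137, 139, 136, 132, 110, 73, 41, 22, 16, 21, 69, 84, 86, 84, 84, 85, 85, 82, 52, 115, 124, 125, 125]
340 [20, 20, 20, 19, 30, 70, 70, 82, 84, 79, 25, 14, 14, 16, 31, 105, 130, 130, 131, 135, 136, 133, 131, 116, 72, 18, 15, 17, 32, 82, 85, 82, 69, 68, 26, 20, 20, 20, 18, 20]
```

>>> arm_command([
  [[0, 0, -0.02, 0, 0, 0, 0.2], [0, 0, -0.04, 0, 0, 0, 0.2], [0, 0, -0.04, 0, 0, 0, 0.2]],
])

```text
clock: 16.47
tool_pos: [0.5998, 0.0951, 0.1035]
orientation: [179.9, 0.0, -40.3]
force: [2.2, -5.1, -3.5]
opening: 0.0178
```

```bash
python3 -c "
from h import *
chk('f14')"|sed 3d
```

```text
{'clock': 16.467, 'tool_pos': [0.6, 0.095, 0.103], 'orientation': [179.945, 0.001, -40.33], 'force': [2.228, -5.138, -3.548], 'moment': [-1.967, -0.634, 0.415], 'opening': 0.018}
cap rim rows [228, 226, 223, 227, 229]
300 [129, 129, 124, 67, 83, 85, 85, 85, 86, 85, 86, 66, 92, 129, 133, 133, 136, 138, 139, 135, 130, 102, 71, 42, 23, 17, 18, 68, 85, 85, 85, 86, 85, 85, 82, 44, 108, 125, 126, 126]
340 [21, 19, 19, 20, 32, 71, 70, 84, 85, 79, 26, 16, 14, 15, 30, 106, 129, 131, 132, 135, 137, 134, 131, 116, 76, 20, 17, 16, 31, 80, 85, 83, 71, 70, 28, 19, 19, 21, 18, 19]
```

It's at the stop: the moment rose to 0.4 N m and the wing no longer follows. Backing off at once, opening, then lifting.

>>> arm_command([
  [[0, 0, 0.04, 0, 0, 0, 0.2], [0, 0, 0.08, 0, 0, 0, 0.2], [0, 0, 0.12, 0, 0, 0, 0.25], [0, 0, 0.12, 0, 0, 0, 0.35], [0, 0, 0.12, 0, 0, 0, 0.4], [0, 0, 0.12, 0, 0, 0, 0.4], [0, 0, 0.12, 0, 0, 0, 0.4]],
])

```text
clock: 17.1
tool_pos: [0.6001, 0.0958, 0.1039]
orientation: [-180.0, -0.0, -33.4]
force: [-0.7, 0.8, -0.0]
opening: 0.0342
```

>>> arm_command([
  [[0, 0, 0, 0, 0, 1, 0.4], [0, 0, 0, 0, 0, 3, 0.4], [0, 0, 0, 0, 0, 6, 0.4], [0, 0, 0, 0, 0, 9, 0.4], [0, 0, 0, 0, 0, 12, 0.4], [0, 0, 0, 0, 0, 14, 0.4], [0, 0, 0, 0, 0, 14, 0.4], [0, 0, 0, 0, 0, 14, 0.4]],
])

```text
clock: 17.77
tool_pos: [0.6006, 0.0958, 0.246]
orientation: [-179.8, -0.1, -33.4]
force: [-1.3, -0.4, -0.5]
opening: 0.0352
```

```bash
python3 -c "
from h import *
print(ctrl.get_obs()['force'])
s=ctrl.snapshot('side');cv2.imwrite('pics/s15.png',s)
w=ctrl.snapshot('wrist');cv2.imwrite('pics/w15.png',w);m=ctrl.camera_model('side')
# cap bottom row per picture: last dark row near cap axis column
for n in('side0','s3','s10','s12','s15'):
    g=cv2.imread('pics/'+n+'.png').max(axis=2).astype(float)
    r=[]
    for x in range(308,316):
        c=g[236:275,x]
        k=[i for i in range(38) if c[i]<55<=c[i+1]]
        r.append(236+k[-1]+(55-c[k[-1]])/(c[k[-1]+1]-c[k[-1]]) if k else -1)
    print(n,np.round(r,1))
cv2.imwrite('pics/c15.png',np.hstack([cv2.resize(s[205:285,270:350],(400,400),interpolation=cv2.INTER_CUBIC),cv2.resize(w[120:360,200:440],(400,400))]))"
```

```text
[-1.32848518 -0.38374576 -0.46853134]
side0 [251.9 252.  252.1 252.4 252.4 252.4 252.1 251.8]
s3 [251.8 251.9 251.9 252.2 252.3 252.3 252.  251.7]
s10 [254.8 254.8 255.2 255.3 255.3 255.3 255.3 255. ]
s12 [255.9 256.2 256.5 256.5 256.5 256.3 256.3 256. ]
s15 [255.9 255.9 256.3 256.4 256.3 256.4 256.  256. ]
```

View pics/c15.png

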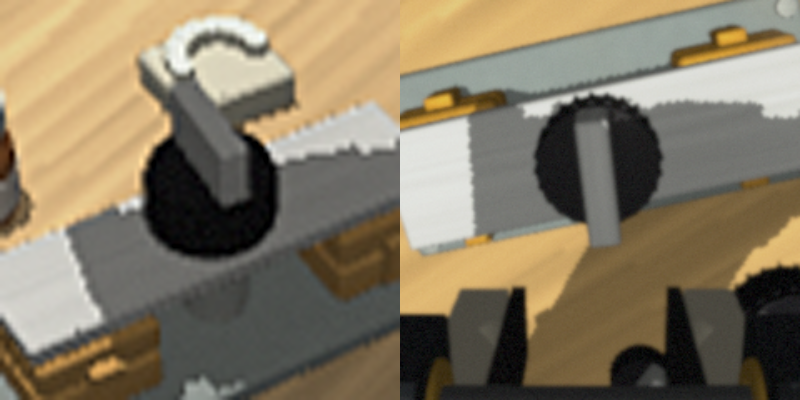

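>>> arm_command([
  [[0, 0, 0, 0, 0, 0, 0.4], [0, 0, 0, 0, 0, 0, 0.4], [0, 0, 0, 0, 0, 0, 0.4], [0, 0, 0, 0, 0, 0, 0.4], [0, 0, 0, 0, 0, 0, 0.4], [0, 0, 0, 0, 0, 0, 0.4], [0, 0, 0, 0, 0, 0, 0.4], [0, 0, 0, 0, 0, 0, 0.4]],
])

```text
clock: 18.53
tool_pos: [0.6001, 0.0955, 0.2437]
orientation: [180.0, 0.0, -33.4]
force: [1.3, 0.4, 0.3]
opening: 0.0352
```

```bash
python3 -c "
from h import *
s=ctrl.snapshot('side');a=cv2.imread('pics/s15.png')
# sub-pixel vertical shift of static-lit bar's lower front edge and of the cap between views
print('settled change',cv2.absdiff(s,a)[205:285,270:350].mean())
m=ctrl.camera_model('side');Rm=R.from_euler('xyz',m['rotation'],degrees=True).as_matrix()
def pj(P):
    q=Rm.T@(np.array(P)-m['xyz']);q=q*[1,-1,-1];return cv2.projectPoints(q.reshape(1,1,3),np.zeros(3),np.zeros(3),m['K'],m['distortion'])[0].ravel()
d=np.array(m['xyz'])[:2]-[.6,.095];d=d/np.linalg.norm(d)*.0305
for z in(.0765,.067,.0647,.064):print(z,pj([.6+d[0],.095+d[1],z]))
w=ctrl.snapshot('top');t=cv2.imread('pics/top0.png')
for n,(x,y) in dict(cast=(388,204),bowl=(232,188),jar=(329,178)).items():
    p=lambda i:np.float32(cv2.cvtColor(i[y-24:y+24,x-24:x+24],cv2.COLOR_BGR2GRAY))
    print(n,cv2.phaseCorrelate(p(t),p(w))[0])
"
```

```text
settled change 1.2584895833333334
0.0765 [312.06120194 252.6234271 ]
0.067 [312.15772695 255.74332211]
0.0647 [312.18091151 256.49272915]
0.064 [312.18795351 256.72035414]
cast (0.06271652742526257, -0.18194814941429271)
bowl (-1.1019252399200639, -0.5671359958323983)
jar (12.477708676156366, -16.743055585651923)
```

```bash
python3 -c "
from h import *
a=cv2.imread('pics/side0.png');s=cv2.imread('pics/s15.png')
p=lambda i:np.float32(cv2.cvtColor(i[216:254,246:276],cv2.COLOR_BGR2GRAY))
print('jar side shift px',cv2.phaseCorrelate(p(a),p(s))[0])
ctrl.close_job()"
```

```text
jar side shift px (-0.004768983248887082, -0.01773901060986205)
the job is handed in; nothing more can be done
```

The clamp is closed and the job is handed in; no verdict was reported.

**What I did:**
- I picked the 61 mm knob on the clamp post. The 39 mm and 80 mm knobs lying on the bench were left alone.
- With the fingers loosely round the wing, I turned it back. The tool turned 77° in all, part of it finger play, until the knob dropped.
- I then turned it forwards in small steps until it met the stop, backed off, opened the fingers and lifted clear.

**Last checks:**
- **Knob height:** in the side view the cap's lower edge sank 3 px at the click (9.5 mm) and about 1 px more on closing. That fits the 3 mm to home, with an underside near 64 mm. One pixel is about 3 mm, so this alone can't rule out being a little above 64.7 mm. The turning resistance at the stop supports it being home.
- **Rest:** the side view barely changed over the last 0.75 s before hand-in.
- **Force:** the turning moment peaked at a measured 0.4 N m as it met the stop. That is close to the 0.5 N m limit, and I backed off at once.
- **Bystanders:** the cast and bowl moved by no more than about 1 px in the top view. The jar check there gave a nonsense shift, probably because the arm or its shadow was over it. In the side view the jar had not moved. I didn't check the wax knife numerically, but the gripper was never below about 100 mm there.

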